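# Hang the ear defenders on the sprung pull-out bar

## Task

Put the ear defenders away on the hanger: pull the spring-loaded bar out of its hood, feel for the notch where it can be pushed down, push it fully down there so that it stays out, and let go of it. Then hang the ear defenders on the bar by their headband, square across it with one cup on each side, between the upturned end and the hood, lowering them until the band rests on the bar before you let go. Leave the other things on the bench where they are.

Things in the scene. Friction and masses are not known exactly. Their poses are not given: they have to be found in the camera images.
- muffs: Ear defenders, 200 to 325 g, standing upright on two 80 mm tall cups, headband arching above: 167 mm over the cups (own x), 66 mm wide (own y), 175 mm tall; 82 mm clear between the cushions. Origin on the bench midway between the cups, z up. The band is 26 mm wide (own y): grip its crown from above across that width. Front and back are alike.
- crown (a point): Middle of the underside of the headband's crown, the face that rests on the bar, 161 mm above the origin of the ear defenders. The crown is a straight level pad 64 mm long (own x), 26 mm wide (own y) and 14 mm thick; its top is at 175 mm.
- rack: Hanger fixed to the bench, bar sliding out along its own -y. Origin on the bench, yaw within 0.3 rad of the world's. A post carries a grey hood 56 mm wide (x), own y from -30 to +140 mm, z from 185 to 249 mm; the bar comes out of its -y end. Foot 12 mm thick, 150 mm wide (x), own y from -25 to +135 mm.
- hood_face (a point): Centre of the hood's open front face (own y = -30 mm of the hanger, 225 mm up), axes as the hanger's.
- bar: Level steel bar, 18 x 18 mm, along own y (axes as the hanger's) at own x = 0, top at own z = 235 mm, so 225 mm above the bench once down in its notch. Origin on the bench at the hanger's origin while the bar is in; it moves with the bar. Its end is an upturned square post, 18 mm (x) by 14 mm (y), with 40 mm between post and hood when in. Grip the post from above across x to pull.
- tip (a point): Centre of the top of the bar's upturned end, own (0, -77, 275) mm of the bar, 40 mm above the bar's top; axes as the hanger's.
- carriage (a joint): How far the bar is pulled out, m; 0 = in. A spring pulls it in: 3 N at 0, plus 0.5 N per 10 mm. Let go outside its notch it snaps back. The notch, hidden in the hood, begins somewhere from 70 to 100 mm of travel, elsewhere each time, and is open for 7 mm of travel: feel for it by pressing down. The bar's end of travel, at 115 mm, lies beyond it.
- drop (a joint): How far the bar is pushed down, m: 0 = up, 0.010 = fully down. It goes down only in its notch, at a push of about 4 to 10 N, and stays down; the notch then holds the bar out. Elsewhere it rides on a hard ledge and does not give.
- spray_bottle: Bystander, to be left alone: white bottle with black cap, 60 mm across, 170 mm tall. Origin: centre of its underside at the start.
- tape_roll: Bystander, to be left alone: yellow roll lying flat, 100 mm across, 25 mm tall. Origin: centre of its underside at the start.
- tumbler: Bystander, to be left alone: blue plastic tumbler, 76 mm across, 90 mm tall. Origin: centre of its underside at the start.
- screwdriver: Bystander, to be left alone: screwdriver lying on the bench. Origin: centre of its underside at the start.
- bead_box: Bystander, to be left alone: flat closed red box 120 x 90 x 35 mm. Origin: centre of its underside at the start.
- bead_box2: Bystander, to be left alone: the same box in blue, standing on the red one (top at 70 mm). Origin: centre of its underside at the start.
- hoop: Bystander, to be left alone: thin orange hoop lying flat, 170 mm across, 12 mm tall. Origin: centre of its underside at the start.
Not all that is in view belongs to the job. Of the things that look like the muffs, the largest one is meant.

How it is judged:
By the outcome, as a careful person would: the job done as asked, in the order asked, and still so for the second after the job is handed in, with the robot touching nothing.
It also fails if it takes over 67 s, if anything falls off the work surface, if the arm or the gripper's body presses on something with over 40 N, if the wrist force passes 120 N, or if a joint passes its speed limit or range.

## Robot

A 6-joint arm with a two-finger parallel gripper is mounted at the origin on the work surface. World frame = base frame: x ahead of the robot, y to its left, z up, the work surface at z = 0. Lengths are in m, angles in rad, forces in N, time in s.
With the tool pointing down it reaches from about 0.375 to 0.975 m from the base axis. Payload 3.8 kg.
Tool frame: the origin (TCP) lies midway between the tips of the shut fingers; the grasp point (between the pads) lies 19 mm behind it; z points along the fingers, y is the line along which they close (so a half turn about z gives the same grasp; the last joint's range is limited). The gripper opens to 88 mm and grips with 3 to 60 N. Pads are 18 mm wide; open, the fingers measure 123 mm over their backs; the gripper's body (75 mm by 187 mm) begins 45 mm behind the grasp point.
Start: joints at [1.128, 0.264, 1.604, -0, 1.274, -0.037], TCP at [0.266, 0.62, 0.239] pointing down, gripper open.
Joint ranges: [-2.63, 2.63], [-0.94, 2.18], [0.31, 2.57], [-1.31, 4.45], [0, 2.66], [-2.55, 2.55]. Speed limits (rad/s): [2.57, 2.57, 3.14, 3.14, 3.14, 3.14].

## Interface

Orientations are given as a rotation vector (axis times angle).
In Python, from station import env gives the robot as it stands. The module is installed in compiled form; this text tells all that it offers.
- The arm moves only by the tool move_arm, never from a script. Its arguments are lists of equal length, an entry for each row: "dr": the turn, a rotation vector about the tool's x, y, z in degrees, a list of three; "slide": the shift along the tool's x, y, z in cm, a list of three; "fingers": the opening, from 0 (shut) to 1 (fully open). A call has 1 to 8 rows; each row shifts and turns the commanded pose from where the row before left it, along the tool's axes as they then stand; what a row does not reach is not made up. A row lasts 1/12 s, in which the tool goes at most 41.7 mm and 7.16 degrees, less where a joint would pass 70% of its speed; a pose out of reach is approached as far as the arm can. A call is refused whole if a number of a shift passes 4.17 or a number of a turn 7.16, either way. A call with a gripper value outside its range is refused whole. The fingers move at their own pace and stop on an object; "newtons" is the grip in N (left out, the last holds). Time passes only in rows, so rows that do not move let the fingers close. It gives the time, the measured TCP pose, the force, the opening and the grip force at its end, in the units of the state.
- env.get_state(): the state, without advancing time (a new reading comes with each control period).
- env.camera(name): name is "scene" or "top" or "wrist"; returns a dict with "pixels" (420x560x3 uint8, red, green, blue), "z_map" (420x560 float32, m along the optical axis (not along the pixel's ray), 0 where there is no reading), "vertical_fov" (degrees; the focal length in pixels is half the picture's height over the tangent of half this angle, whatever the lens; pixels are square), "cx", "cy" (the principal point, pixels), "cam_to_world" (4x4, takes a point from camera to world coordinates). Camera axes: x right, y up, looking along -z (the intrinsics and any distortion apply to the point x, -y, -z); pixel columns grow to the right and rows downward; lengths in m; the calibration is good to about 2 mm. The wrist camera is an equidistant fisheye: a pixel r from the principal point sees the ray r / f radians off the axis. A picture is of the moment at which its call begins.
- env.finish_job(): hands the job in; it is judged then, once.
The state is a dict: "time": time; "joint_pos": joint angles; "joint_velocities": joint speeds; "joint_torque": joint torques, N m; "eef_pos": TCP position; "eef_rot": TCP orientation; "force": force on the tool from outside, world axes, zero at the start; "torque": the same for the moment, N m; "gripper_width": opening from 0.0 (shut) to 1.0 (fully open); "grasp_force": force on a finger pad.
Only numpy, scipy, OpenCV 4.12 (cv2) and the standard library are available. Lean on these libraries where they do the work, as an engineer would, in place of code of your own. Each camera call takes 0.05 s, during which the arm holds its last target. There are 200 camera calls.

## Working session

There is one attempt and no reset: what is moved stays moved. The work goes in short steps, Python scripts to look and compute and a tool call to move; the robot and the scene stay as the last step left them, time stands still between calls to the robot, and variables do not carry over. Pictures are saved under pics/ and viewed, at most 10 in all, crops included, and the job is handed in when it is done.

Besides the shell and the picture viewer there is one more tool, called after "Emit:" in YAML: its name, and indented under it one key for each argument. move_arm: Moves the arm, as the interface text tells. Its arguments: {"type":"object","properties":{"dr":{"type":"array","items":{"type":"array","items":{"type":"number"}}},"slide":{"type":"array","items":{"type":"array","items":{"type":"number"}}},"fingers":{"type":"array","items":{"type":"number"}},"newtons":{"type":"number"}},"required":["dr","slide","fingers"]}

```bash
mkdir -p pics
cat > h.py <<'E'
import numpy as np, cv2
from station import env
def cloud(name):
    c=env.camera(name); z=c["z_map"]; h,w=z.shape
    f=h/2/np.tan(np.radians(c["vertical_fov"])/2)
    u,v=np.meshgrid(np.arange(w),np.arange(h))
    x=(u-c["cx"])/f*z; y=-(v-c["cy"])/f*z
    P=np.stack([x,y,-z,np.ones_like(z)],-1)@np.array(c["cam_to_world"]).T
    P=P[...,:3]; P[z==0]=np.nan
    return c["pixels"],P,c
E
python3 - <<'E'
from h import *
ims=[]
for n in ("scene","top"):
    p,P,c=cloud(n); np.savez(n,p=p,P=P); cv2.imwrite(f"pics/{n}0.png",p[...,::-1])
    print(n,c["vertical_fov"],np.round(c["cam_to_world"],3).tolist())
print(env.get_state())
E
```

```text
scene 44.75414638379959 [[-0.593, -0.604, 0.533, 1.22], [0.805, -0.432, 0.406, 0.467], [-0.015, 0.67, 0.743, 1.104], [0.0, 0.0, 0.0, 1.0]]
top 49.93723289097753 [[0.072, 0.975, -0.208, 0.27], [-0.997, 0.07, -0.017, -0.067], [-0.002, 0.209, 0.978, 1.439], [0.0, 0.0, 0.0, 1.0]]
{'time': 0.1, 'joint_pos': array([ 1.12807642e+00,  2.64676593e-01,  1.60522688e+00, -2.02731723e-05,
        1.27371475e+00, -3.69098870e-02]), 'joint_velocities': array([ 0.0007895 , -0.00079393, -0.00358441,  0.00078358,  0.00050951,
       -0.00044032]), 'joint_torque': array([ 1.75123864e-04, -5.03617609e+01, -3.58072650e+01,  7.30441511e-02,
        2.32972275e-02, -6.45001501e-05]), 'eef_pos': array([0.26620304, 0.61959045, 0.23751904]), 'eef_rot': array([-0.63297727, -3.07669142,  0.00309747]), 'force': array([-0.11558735,  0.44066041, -0.21568467]), 'torque': array([ 0.01720015, -0.00902711, -0.01058912]), 'grasp_force': 0.0, 'gripper_width': 1.0034972979839747}
```

View pics/scene0.png

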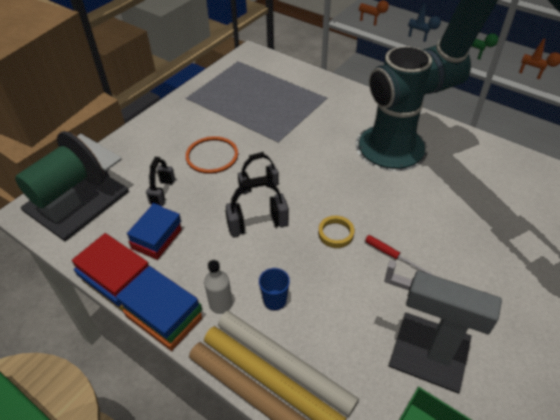

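View pics/top0.png

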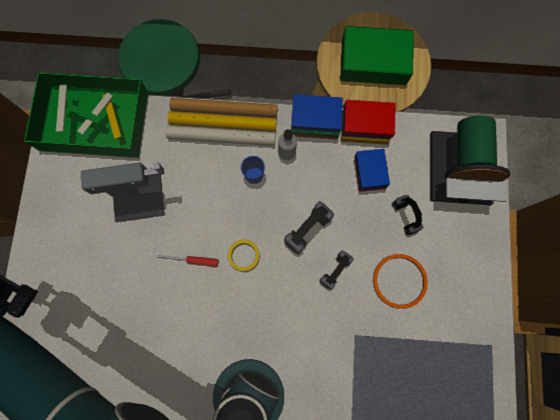

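The top view shows the hanger's hood at about (113,178), with the bar end at (155,168) pointing right (world -y). The largest ear defenders are at about (309,228), with smaller look-alikes at (336,270) and (408,214). The scene view shows the muffs at (257,205), the hood at (455,300) and the bar end at (402,270).

Run:
```python
from h import *
for n,bx in (("scene",{"muffs":(215,165,300,240),"rack":(370,240,510,390)}),("top",{"muffs":(275,195,342,260),"rack":(70,150,190,225)})):
    d=np.load(n+".npz"); P=d["P"]
    for k,(a,b,c,e) in bx.items():
        Q=P[b:e,a:c].reshape(-1,3); Q=Q[~np.isnan(Q).any(1)]
        for lo,hi in ([(.04,.085),(.145,.19),(.165,.185)] if k=="muffs" else [(.24,.26),(.225,.243),(.262,.29)]):
            S=Q[(Q[:,2]>lo)&(Q[:,2]<hi)]
            if len(S)<4: print(n,k,lo,len(S)); continue
            r=cv2.minAreaRect((S[:,:2]*1000).astype(np.float32))
            print(n,k,lo,len(S),"mean",S.mean(0).round(4),"rect",np.round(r[0],1),np.round(r[1],1),round(r[2],1), "zmax",S[:,2].max().round(4))
            if k=="rack" and lo!=.24: print("  yrange",S[:,1].min().round(3),S[:,1].max().round(3), "x",S[:,0].min().round(3),S[:,0].max().round(3))
```

```text
scene muffs 0.04 994 mean [ 0.4939 -0.1647  0.0663] rect [ 469.1 -200.2] [219.7 172.7] 46.6 zmax 0.0847
scene muffs 0.145 384 mean [ 0.5213 -0.1492  0.1671] rect [ 517.2 -149.5] [ 31.7 102.4] 48.5 zmax 0.1817
scene muffs 0.165 245 mean [ 0.519  -0.1472  0.1744] rect [ 517.5 -149. ] [29.3 64.5] 50.9 zmax 0.1817
scene rack 0.24 2318 mean [0.5921 0.4106 0.2484] rect [592.7 384.7] [ 61.9 223.5] 12.7 zmax 0.2591
scene rack 0.225 737 mean [0.6142 0.3811 0.2341] rect [593.2 384.9] [ 61.6 223.8] 13.2 zmax 0.243
  yrange 0.278 0.498 x 0.545 0.633
scene rack 0.262 80 mean [0.6199 0.2833 0.2725] rect [616.9 282.6] [19.1 13.4] 13.1 zmax 0.2784
  yrange 0.275 0.291 x 0.607 0.627
top muffs 0.04 455 mean [ 0.498  -0.152   0.0726] rect [ 479.2 -189.8] [172.2 172.2] 51.1 zmax 0.0845
top muffs 0.145 306 mean [ 0.5096 -0.1455  0.1679] rect [ 512.9 -147.6] [ 26.6 102.5] 50.6 zmax 0.1823
top muffs 0.165 211 mean [ 0.5116 -0.1468  0.1745] rect [ 511.9 -147.3] [26.3 65.3] 49.2 zmax 0.1823
top rack 0.24 1237 mean [0.5829 0.409  0.2478] rect [588.1 385.9] [ 59.5 223.4] 12.0 zmax 0.2582
top rack 0.225 283 mean [0.5832 0.3582 0.2349] rect [589.6 385.2] [ 59.4 221.8] 13.2 zmax 0.243
  yrange 0.276 0.493 x 0.54 0.629
top rack 0.262 42 mean [0.6117 0.2831 0.2724] rect [612.3 283.9] [17.2 13. ] 16.9 zmax 0.2786
  yrange 0.276 0.29 x 0.603 0.621
```

Emit:
move_arm:
  dr:
    - [0,0,6.8]
    - [0,0,6.8]
    - [0,0,6.8]
    - [0,0,6.8]
    - [0,0,6.8]
    - [0,0,6.8]
    - [0,0,6.7]
    - [0,0,6.6]
  slide:
    - [0,0,-1.3]
    - [0,0,-1.3]
    - [0,0,-1.3]
    - [0,0,-1.3]
    - [0,0,-1.3]
    - [0,0,-1.3]
    - [0,0,-1.3]
    - [0,0,-1.3]
  fingers: [1,1,1,1,1,1,1,1]

```text
time: 0.77
eef_pos: [0.2663, 0.6198, 0.3425]
eef_rot: [1.97, 2.447, -0.002]
force: [0.5, 0.1, -1.0]
gripper_width: 1.0
grasp_force: 0.0
```

```bash
cat > go.py <<'E'
# displacement in tool axes (cm) and yaw to a target: go.py x y z yaw_of_tool_y_deg
from h import *; import sys
from scipy.spatial.transform import Rotation as Ro
def go(t,yaw):
    s=env.get_state(); R=Ro.from_rotvec(s["eef_rot"]).as_matrix(); d=np.array(t)-s["eef_pos"]
    a=np.degrees(np.arctan2(R[1,1],R[0,1])); g=np.radians(yaw); y=np.array([np.cos(g),np.sin(g),0]); z=np.array([0,0,-1.]); x=np.cross(y,z)
    tilt=(R.T@[0,0,-1]).round(4)
    print("pos",s["eef_pos"].round(4),"yaw",a.round(2),"turn(tool z)",round((a-yaw+180)%360-180,2),"tilt",tilt)
    print("slide in current axes cm",(R.T@d*100).round(2),"in final axes",(np.array([x@d,y@d,z@d])*100).round(2))
    print("t",round(s["time"],2),"F",s["force"].round(2),"w",round(s["gripper_width"],3),"gf",round(s["grasp_force"],1),"q",s["joint_pos"].round(2))
if __name__=="__main__":
    v=[float(q) for q in sys.argv[1:5]]; go(v[:3],v[3])
E
python3 go.py .6145 .283 .34 12.6
python3 - <<'E'
from h import *
d=np.load("top.npz")["P"]; 
for n,(u,v) in dict(bottle=(288,135),tumbler=(253,158),tape=(257,256),sd=(205,261)).items(): print(n,d[v,u].round(3))
E
```

```text
pos [0.2663 0.6198 0.3425] yaw 12.32 turn(tool z) -0.28 tilt [1.1e-03 9.0e-04 1.0e+00]
slide in current axes cm [-40.34  26.83   0.28] in final axes [-40.47  26.63   0.25]
t 0.77 F [ 0.54  0.06 -0.99] w 1.0 gf 0.0 q [1.13 0.22 1.47 0.   1.45 0.91]
bottle [ 0.766 -0.065  0.172]
tumbler [0.718 0.041 0.076]
tape [0.415 0.005 0.027]
sd [0.387 0.166 0.027]
```

Emit:
move_arm:
  dr:
    - [0,0,0]
    - [0,0,0]
    - [0,0,0]
    - [0,0,0]
    - [0,0,0]
    - [0,0,0]
    - [0,0,0]
    - [0,0,0]
  slide:
    - [-3.36,2.22,0]
    - [-3.36,2.22,0]
    - [-3.36,2.22,0]
    - [-3.36,2.22,0]
    - [-3.36,2.22,0]
    - [-3.36,2.22,0]
    - [-3.36,2.22,0]
    - [-3.36,2.22,0]
  fingers: [1,1,1,1,1,1,1,1]

```text
time: 1.43
eef_pos: [0.4995, 0.3951, 0.3422]
eef_rot: [-1.963, -2.453, 0.001]
force: [0.2, 0.3, 0.1]
gripper_width: 1.001
grasp_force: 0.0
```

Emit:
move_arm:
  dr:
    - [0,0,0]
    - [0,0,0]
    - [0,0,0]
    - [0,0,0]
    - [0,0,0]
  slide:
    - [-3.36,2.22,0]
    - [-3.36,2.22,0]
    - [-3.36,2.22,0]
    - [-3.36,2.22,0]
    - [0,0,0]
  fingers: [0.7,0.7,0.7,0.7,0.7]

```text
time: 1.85
eef_pos: [0.619, 0.2791, 0.3412]
eef_rot: [1.969, 2.444, -0.004]
force: [-0.5, -0.0, -0.9]
gripper_width: 0.698
grasp_force: 0.0
```

```bash
python3 go.py .6145 .283 .34 12.6
python3 - <<'E'
from h import *
c=env.camera("wrist"); np.savez("wrist",**{k:np.array(v) for k,v in c.items()})
print(c["vertical_fov"],c["cx"],c["cy"],np.round(c["cam_to_world"],4).tolist())
cv2.imwrite("pics/w0.png",c["pixels"][...,::-1])
E
```

```text
pos [0.619  0.2791 0.3412] yaw 12.3 turn(tool z) -0.3 tilt [0.0038 0.     1.    ]
slide in current axes cm [ 0.47 -0.36  0.12] in final axes [ 0.48 -0.35  0.12]
t 1.85 F [-0.48 -0.04 -0.93] w 0.698 gf 0.0 q [ 0.39  0.23  1.46 -0.    1.45  0.17]
65.70646984690485 266.6964457783008 206.57343040981806 [[0.9774, -0.1996, -0.0699, 0.6008], [0.2115, 0.9233, 0.3208, 0.363], [0.0005, -0.3283, 0.9446, 0.4865], [0.0, 0.0, 0.0, 1.0]]
```

View pics/w0.png

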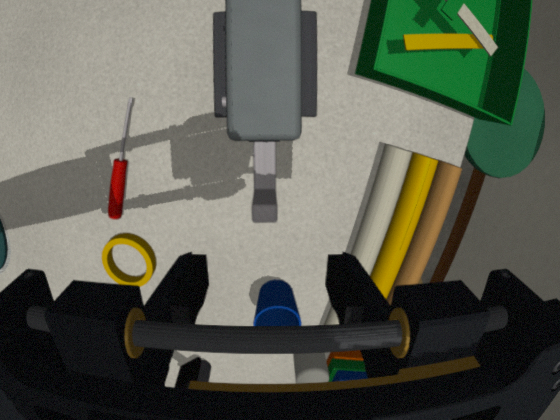

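The wrist view shows the bar's upturned end at about (264,212), with the fingers straddling it (inner tips at about x=208 and 328). The hood front is at row 138. Next I'll locate the post by depth with the fisheye model.

```bash
cat >> h.py <<'E'
def wcloud(c=None):
    c=c or env.camera("wrist"); z=c["z_map"]; h,w=z.shape
    f=h/2/np.tan(np.radians(c["vertical_fov"])/2)
    u,v=np.meshgrid(np.arange(w)-c["cx"],np.arange(h)-c["cy"]); r=np.hypot(u,v)+1e-9; t=np.tan(r/f)
    P=np.stack([u/r*t*z,-v/r*t*z,-z,np.ones_like(z)],-1)@np.array(c["cam_to_world"]).T
    P=P[...,:3]; P[z==0]=np.nan
    return c["pixels"],P
E
python3 - <<'E'
from h import *
d=np.load("wrist.npz"); c={k:d[k] for k in d}
p,P=wcloud(c)
for nm,(a,b,e,g),lo,hi in (("tip",(245,190,285,230),.268,.284),("hood",(215,0,310,140),.243,.256),("bar",(245,140,285,210),.228,.241)):
    S=P[b:g,a:e].reshape(-1,3); S=S[(S[:,2]>lo)&(S[:,2]<hi)]
    r=cv2.minAreaRect((S[:,:2]*1000).astype(np.float32)); print(nm,len(S),S.mean(0).round(4),np.round(r[0],1),np.round(r[1],1),round(r[2],2))
E
python3 go.py .6145 .283 .34 12.6
```

```text
tip 511 [0.6162 0.2864 0.2741] [616.4 285.6] [17.6 14.5] 15.54
hood 10515 [0.5942 0.3835 0.2483] [593.  384.4] [ 59.2 106.6] 11.86
bar 1157 [0.6109 0.3106 0.2347] [610.7 310.4] [23.8 40.8] 12.5
pos [0.6168 0.2817 0.3413] yaw 12.35 turn(tool z) -0.25 tilt [0.0011 0.0016 1.    ]
slide in current axes cm [ 0.17 -0.2   0.13] in final axes [ 0.17 -0.19  0.13]
t 1.9 F [-0.34  0.69  0.11] w 0.703 gf 0.0 q [ 0.39  0.23  1.46 -0.    1.45  0.18]
```

Emit:
move_arm:
  dr:
    - [0,0,0]
    - [0,0,0]
    - [0,0,0]
    - [0,0,0]
    - [0,0,0]
    - [0,0,0]
  slide:
    - [0.3,0,2.4]
    - [0,0,2.4]
    - [0,0,2.4]
    - [0,0,2.4]
    - [0,0,0]
    - [0,0,0]
  fingers: [0.6,0.5,0.5,0.5,0.5,0.5]

```text
time: 2.4
eef_pos: [0.612, 0.2885, 0.2446]
eef_rot: [-1.96, -2.452, 0.006]
force: [1.5, -0.4, 1.0]
gripper_width: 0.501
grasp_force: 0.0
```

Emit:
move_arm:
  dr:
    - [0,0,0]
    - [0,0,0]
    - [0,0,0]
    - [0,0,0]
    - [0,0,0]
    - [0,0,0]
  slide:
    - [0,0,0]
    - [0,0,0]
    - [0,0,0]
    - [0,0,0]
    - [0,0,0]
    - [0,0,0]
  fingers: [0.15,0.1,0.05,0.05,0.05,0.05]
  newtons: 45

```text
time: 2.9
eef_pos: [0.6153, 0.2886, 0.2487]
eef_rot: [1.962, 2.451, 0.006]
force: [2.3, 2.1, 2.9]
gripper_width: 0.201
grasp_force: 45.0
```

```bash
python3 go.py .6158 .285 .245 12.4
```

```text
pos [0.6153 0.2886 0.2487] yaw 12.65 turn(tool z) 0.25 tilt [-9.0e-04 -4.1e-03  1.0e+00]
slide in current axes cm [-0.36 -0.03  0.37] in final axes [-0.36 -0.03  0.37]
t 2.9 F [2.25 2.08 2.89] w 0.201 gf 45.0 q [0.4  0.26 1.59 0.   1.29 0.18]
```

Emit:
move_arm:
  dr:
    - [0,0,0]
    - [0,0,0]
    - [0,0,0]
    - [0,0,0]
    - [0,0,0]
    - [0,0,0]
    - [0,0,0]
  slide:
    - [-1.2,0,0]
    - [-1.2,0,0]
    - [-1.2,0,0]
    - [-1.2,0,0]
    - [-1.2,0,0]
    - [-0.8,0,0]
    - [0,0,0]
  fingers: [0.05,0.05,0.05,0.05,0.05,0.05,0.05]

```text
time: 3.48
eef_pos: [0.6302, 0.2225, 0.2484]
eef_rot: [1.964, 2.452, 0.008]
force: [1.9, 5.3, 2.4]
gripper_width: 0.201
grasp_force: 45.0
```

```bash
python3 go.py .6153 .2886 .245 12.4
```

```text
pos [0.6302 0.2225 0.2484] yaw 12.59 turn(tool z) 0.19 tilt [-0.0032 -0.004   1.    ]
slide in current axes cm [ 6.77 -0.01  0.37] in final axes [ 6.77 -0.03  0.34]
t 3.48 F [1.86 5.27 2.4 ] w 0.201 gf 45.0 q [0.3  0.24 1.61 0.   1.28 0.08]
```

Emit:
move_arm:
  dr:
    - [0,0,0]
    - [0,0,0]
    - [0,0,0]
    - [0,0,0]
  slide:
    - [-0.3,0,0]
    - [0,0,0.3]
    - [0,0,0]
    - [0,0,0]
  fingers: [0.05,0.05,0.05,0.05]

```text
time: 3.82
eef_pos: [0.6307, 0.2207, 0.2482]
eef_rot: [1.962, 2.452, 0.01]
force: [-2.3, 4.7, 11.9]
gripper_width: 0.198
grasp_force: 45.0
```

Emit:
move_arm:
  dr:
    - [0,0,0]
    - [0,0,0]
    - [0,0,0]
    - [0,0,0]
    - [0,0,0]
  slide:
    - [-0.1,0,0.1]
    - [-0.1,0,0]
    - [-0.1,0,0]
    - [0,0,0]
    - [0,0,0]
  fingers: [0.05,0.05,0.05,0.05,0.05]

```text
time: 4.23
eef_pos: [0.6307, 0.2206, 0.2482]
eef_rot: [-1.961, -2.452, -0.016]
force: [-4.2, 10.9, 15.0]
gripper_width: 0.198
grasp_force: 45.0
```

Emit:
move_arm:
  dr:
    - [0,0,0]
    - [0,0,0]
    - [0,0,0]
    - [0,0,0]
    - [0,0,0]
  slide:
    - [-0.1,0,0]
    - [-0.1,0,0]
    - [-0.1,0,0]
    - [0,0,0]
    - [0,0,0]
  fingers: [0.05,0.05,0.05,0.05,0.05]

```text
time: 4.65
eef_pos: [0.631, 0.2193, 0.2482]
eef_rot: [-1.959, -2.451, -0.018]
force: [-5.2, 15.1, 15.7]
gripper_width: 0.199
grasp_force: 45.0
```

Emit:
move_arm:
  dr:
    - [0,0,0]
    - [0,0,0]
    - [0,0,0]
    - [0,0,0]
    - [0,0,0]
    - [0,0,0]
  slide:
    - [0.2,0,-0.4]
    - [0,0,0]
    - [0,0,0]
    - [0,0,0.4]
    - [0,0,0]
    - [0,0,0]
  fingers: [0.05,0.05,0.05,0.05,0.05,0.05]

```text
time: 5.15
eef_pos: [0.6313, 0.218, 0.2481]
eef_rot: [-1.963, -2.453, -0.012]
force: [-3.9, 6.4, 15.7]
gripper_width: 0.2
grasp_force: 45.0
```

Emit:
move_arm:
  dr:
    - [0,0,0]
    - [0,0,0]
    - [0,0,0]
    - [0,0,0]
    - [0,0,0]
    - [0,0,0]
    - [0,0,0]
  slide:
    - [0,0,-0.4]
    - [-0.4,0,0]
    - [0,0,0]
    - [0,0,0]
    - [0,0,0.4]
    - [0,0,0]
    - [0,0,0]
  fingers: [0.05,0.05,0.05,0.05,0.05,0.05,0.05]

```text
time: 5.73
eef_pos: [0.6323, 0.2134, 0.2481]
eef_rot: [1.962, 2.452, 0.011]
force: [-3.6, 3.9, 15.9]
gripper_width: 0.197
grasp_force: 45.0
```

Emit:
move_arm:
  dr:
    - [0,0,0]
    - [0,0,0]
    - [0,0,0]
    - [0,0,0]
    - [0,0,0]
    - [0,0,0]
    - [0,0,0]
  slide:
    - [0,0,-0.4]
    - [-0.4,0,0]
    - [0,0,0]
    - [0,0,0]
    - [0,0,0.4]
    - [0,0,0]
    - [0,0,0]
  fingers: [0.05,0.05,0.05,0.05,0.05,0.05,0.05]

```text
time: 6.32
eef_pos: [0.6332, 0.2095, 0.2481]
eef_rot: [1.962, 2.452, 0.011]
force: [-4.1, 4.6, 16.1]
gripper_width: 0.201
grasp_force: 45.0
```

Emit:
move_arm:
  dr:
    - [0,0,0]
    - [0,0,0]
    - [0,0,0]
    - [0,0,0]
    - [0,0,0]
    - [0,0,0]
    - [0,0,0]
  slide:
    - [0,0,-0.4]
    - [-0.4,0,0]
    - [0,0,0]
    - [0,0,0]
    - [0,0,0.4]
    - [0,0,0]
    - [0,0,0]
  fingers: [0.05,0.05,0.05,0.05,0.05,0.05,0.05]

```text
time: 6.9
eef_pos: [0.6341, 0.2056, 0.2481]
eef_rot: [1.962, 2.452, 0.011]
force: [-3.0, 4.6, 15.2]
gripper_width: 0.201
grasp_force: 45.0
```

Emit:
move_arm:
  dr:
    - [0,0,0]
    - [0,0,0]
    - [0,0,0]
    - [0,0,0]
    - [0,0,0]
    - [0,0,0]
    - [0,0,0]
  slide:
    - [0,0,-0.4]
    - [-0.4,0,0]
    - [0,0,0]
    - [0,0,0]
    - [0,0,0.4]
    - [0,0,0]
    - [0,0,0]
  fingers: [0.05,0.05,0.05,0.05,0.05,0.05,0.05]

```text
time: 7.48
eef_pos: [0.6349, 0.2018, 0.2481]
eef_rot: [1.962, 2.452, 0.011]
force: [-3.9, 5.0, 15.0]
gripper_width: 0.196
grasp_force: 45.0
```

Emit:
move_arm:
  dr:
    - [0,0,0]
    - [0,0,0]
    - [0,0,0]
    - [0,0,0]
    - [0,0,0]
    - [0,0,0]
    - [0,0,0]
  slide:
    - [0,0,-0.4]
    - [-0.4,0,0]
    - [0,0,0]
    - [0,0,0]
    - [0,0,0.4]
    - [0,0,0]
    - [0,0,0]
  fingers: [0.05,0.05,0.05,0.05,0.05,0.05,0.05]

```text
time: 8.07
eef_pos: [0.6358, 0.198, 0.2478]
eef_rot: [1.962, 2.453, 0.011]
force: [-2.6, 5.4, 14.8]
gripper_width: 0.198
grasp_force: 45.0
```

Emit:
move_arm:
  dr:
    - [0,0,0]
    - [0,0,0]
    - [0,0,0]
    - [0,0,0]
    - [0,0,0]
    - [0,0,0]
    - [0,0,0]
  slide:
    - [0,0,-0.4]
    - [-0.4,0,0]
    - [0,0,0]
    - [0,0,0]
    - [0,0,0.4]
    - [0,0,0]
    - [0,0,0]
  fingers: [0.05,0.05,0.05,0.05,0.05,0.05,0.05]

```text
time: 8.65
eef_pos: [0.6365, 0.1943, 0.2438]
eef_rot: [-1.962, -2.452, -0.009]
force: [2.1, 7.8, 2.1]
gripper_width: 0.201
grasp_force: 45.0
```

Emit:
move_arm:
  dr:
    - [0,0,0]
    - [0,0,0]
    - [0,0,0]
    - [0,0,0]
    - [0,0,0]
    - [0,0,0]
  slide:
    - [0,0,0.3]
    - [0,0,0.3]
    - [0,0,0.3]
    - [0,0,0.2]
    - [0,0,0]
    - [0,0,0]
  fingers: [0.05,0.05,0.05,0.05,0.05,0.05]

```text
time: 9.15
eef_pos: [0.6367, 0.1945, 0.2384]
eef_rot: [1.962, 2.453, 0.013]
force: [-6.7, 6.5, 19.8]
gripper_width: 0.195
grasp_force: 45.0
```

Emit:
move_arm:
  dr:
    - [0,0,0]
    - [0,0,0]
    - [0,0,0]
    - [0,0,0]
  slide:
    - [0,0,0.2]
    - [0,0,0.2]
    - [0,0,0]
    - [0,0,0]
  fingers: [0.05,0.05,0.05,0.05]

```text
time: 9.48
eef_pos: [0.6368, 0.1947, 0.2381]
eef_rot: [1.962, 2.452, 0.016]
force: [-12.4, 5.2, 32.0]
gripper_width: 0.197
grasp_force: 45.1
```

Emit:
move_arm:
  dr:
    - [0,0,0]
    - [0,0,0]
    - [0,0,0]
    - [0,0,0]
    - [0,0,0]
    - [0,0,0]
    - [0,0,0]
  slide:
    - [0,0,-0.5]
    - [0,0,-0.4]
    - [0.2,0,0]
    - [0,0,0]
    - [0,0,0]
    - [0,0,0]
    - [0,0,0]
  fingers: [0.05,0.05,0.05,0.05,0.4,0.5,0.5]

```text
time: 10.07
eef_pos: [0.6346, 0.1927, 0.2359]
eef_rot: [-1.963, -2.452, 0.004]
force: [-0.3, 0.9, -0.2]
gripper_width: 0.401
grasp_force: 0.0
```

```bash
python3 go.py .6365 .1943 .238 12.5
```

```text
pos [0.6346 0.1927 0.2359] yaw 12.64 turn(tool z) 0.14 tilt [7.0e-04 2.3e-03 1.0e+00]
slide in current axes cm [ 0.12  0.22 -0.22] in final axes [ 0.12  0.22 -0.21]
t 10.07 F [-0.28  0.88 -0.18] w 0.401 gf 0.0 q [ 0.26  0.24  1.63 -0.    1.27  0.04]
```

Emit:
move_arm:
  dr:
    - [0,0,0]
    - [0,0,0]
    - [0,0,0]
    - [0,0,0]
    - [0,0,-6.2]
    - [0,0,-6.2]
    - [0,0,-6.2]
    - [0,0,-6.2]
  slide:
    - [0,0,-3]
    - [0,0,-3.5]
    - [0,0,-3.5]
    - [0,0,-2]
    - [0,0,0]
    - [0,0,0]
    - [0,0,0]
    - [0,0,0]
  fingers: [0.5,0.5,0.5,0.5,0.7,0.7,0.7,0.7]

```text
time: 10.73
eef_pos: [0.6349, 0.1926, 0.356]
eef_rot: [-1.384, -2.819, 0.002]
force: [0.3, 0.0, -0.9]
gripper_width: 0.697
grasp_force: 0.0
```

Emit:
move_arm:
  dr:
    - [0,0,-6.2]
    - [0,0,-6.2]
    - [0,0,0]
  slide:
    - [0,0,0]
    - [0,0,0]
    - [0,0,0]
  fingers: [0.7,0.7,0.7]

```text
time: 10.98
eef_pos: [0.6349, 0.1927, 0.3557]
eef_rot: [-1.075, -2.95, 0.003]
force: [-0.1, -0.5, -0.8]
gripper_width: 0.701
grasp_force: 0.0
```

```bash
python3 go.py .5146 -.148 .33 50
python3 - <<'E'
from h import *
p,P,c=cloud("top")
S=P[150:225,70:220].reshape(-1,3); 
S=S[~np.isnan(S).any(1)]
S=S[(S[:,1]<.30)&(S[:,2]>.15)&(S[:,2]<.29)]
import sys
print(len(S)); T=S[S[:,2]>.25]; print("tip",T.mean(0).round(4),T.min(0).round(3),T.max(0).round(3)); B=S[S[:,2]<.24]; print("bar",B.mean(0).round(4),B[:,2].min(),B[:,2].max())
cv2.imwrite("pics/t1.png",p[...,::-1])
E
```

```text
pos [0.6349 0.1927 0.3557] yaw 49.97 turn(tool z) -0.03 tilt [-9.0e-04  2.1e-03  1.0e+00]
slide in current axes cm [-12.71 -33.81   2.63] in final axes [-12.68 -33.83   2.57]
t 10.98 F [-0.13 -0.5  -0.8 ] w 0.701 gf 0.0 q [ 0.26  0.2   1.47 -0.    1.47 -0.61]
0<stdin>:7: RuntimeWarning: Mean of empty slice.
  ret = um.true_divide(
Traceback (most recent call last):
ValueError: zero-size array to reduction operation minimum which has no identity
```

Emit:
move_arm:
  dr:
    - [0,0,0]
    - [0,0,0]
    - [0,0,0]
    - [0,0,0]
    - [0,0,0]
    - [0,0,0]
    - [0,0,0]
    - [0,0,0]
  slide:
    - [-1.41,-3.76,0]
    - [-1.41,-3.76,0]
    - [-1.41,-3.76,0]
    - [-1.41,-3.76,0]
    - [-1.41,-3.76,0]
    - [-1.41,-3.76,0]
    - [-1.41,-3.76,0]
    - [-1.41,-3.76,0.8]
  fingers: [0.7,0.7,0.7,0.7,0.7,0.7,0.7,0.7]

```text
time: 11.7
eef_pos: [0.527, -0.1112, 0.3502]
eef_rot: [1.082, 2.946, -0.0]
force: [0.9, -0.3, 0.5]
gripper_width: 0.698
grasp_force: 0.0
```

Emit:
move_arm:
  dr:
    - [0,0,0]
    - [0,0,0]
    - [0,0,0]
  slide:
    - [-1.41,-3.76,0.8]
    - [0,0,0.9]
    - [0,0,0]
  fingers: [0.7,0.7,0.7]

```text
time: 11.95
eef_pos: [0.5121, -0.1488, 0.3294]
eef_rot: [-1.088, -2.943, 0.0]
force: [-0.2, 0.4, -1.9]
gripper_width: 0.697
grasp_force: 0.0
```

```bash
python3 - <<'E'
from h import *
c=env.camera("wrist"); p,P=wcloud(c); cv2.imwrite("pics/w1.png",p[...,::-1]); np.savez("w1",P=P)
Q=P.reshape(-1,3); Q=Q[~np.isnan(Q).any(1)]
Q=Q[np.hypot(Q[:,0]-.515,Q[:,1]+.148)<.13]
for lo,hi in ((.165,.19),(.145,.19)):
    S=Q[(Q[:,2]>lo)&(Q[:,2]<hi)]; r=cv2.minAreaRect((S[:,:2]*1000).astype(np.float32)); print(len(S),S.mean(0).round(4),np.round(r[0],1),np.round(r[1],1),round(r[2],2))
p,P,c=cloud("top"); np.savez("top1",p=p,P=P); cv2.imwrite("pics/t1.png",p[...,::-1])
S=P[140:225,70:240].reshape(-1,3); S=S[~np.isnan(S).any(1)]; S=S[(S[:,1]<.30)&(S[:,2]>.15)&(S[:,2]<.29)]
T=S[S[:,2]>.25]; B=S[S[:,2]<.24]; print("tip",len(T),T.mean(0).round(4) if len(T) else 0,"bar",len(B),B.mean(0).round(4) if len(B) else 0)
E
python3 go.py .5146 -.148 .165 50
```

```text
1723 [ 0.5144 -0.1462  0.1745] [ 515.7 -147.5] [25.3 64.6] 49.83
2372 [ 0.5099 -0.1424  0.1685] [ 515.7 -147.1] [ 26.  101.3] 50.51
tip 42 [0.6327 0.19   0.262 ] bar 303 [0.6194 0.245  0.2226]
pos [ 0.5137 -0.1468  0.3312] yaw 49.71 turn(tool z) -0.29 tilt [-0.0015  0.      1.    ]
slide in current axes cm [-0.17 -0.03 16.62] in final axes [-0.14 -0.03 16.62]
t 12.05 F [-1.36  0.31 -0.11] w 0.703 gf 0.0 q [-0.33 -0.05  1.78  0.    1.41 -1.19]
```

View pics/w1.png

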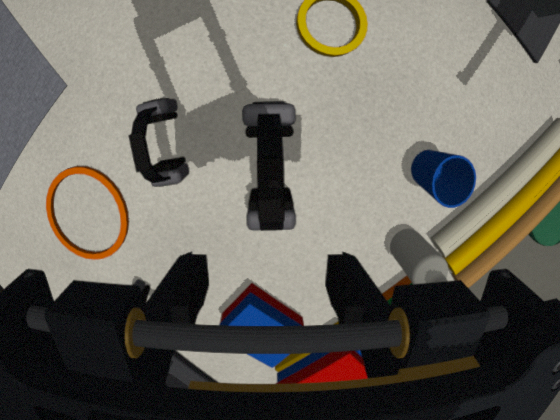

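Emit:
move_arm:
  dr:
    - [0,0,0]
    - [0,0,0]
    - [0,0,0]
    - [0,0,0]
    - [0,0,0]
    - [0,0,0]
    - [0,0,0]
  slide:
    - [-0.1,0,3.5]
    - [0,0,3.5]
    - [0,0,3.5]
    - [0,0,3]
    - [0,0,2]
    - [0,0,1]
    - [0,0,0]
  fingers: [0.7,0.65,0.65,0.65,0.65,0.65,0.65]

```text
time: 12.63
eef_pos: [0.5138, -0.1458, 0.1643]
eef_rot: [-1.074, -2.947, -0.0]
force: [0.6, 0.9, 0.5]
gripper_width: 0.653
grasp_force: 0.0
```

Run:
```python
from h import *
z=[]
for i in range(4):
    z.append(env.get_state()["eef_pos"]); env.camera("wrist")
print(np.round(z,4), np.mean(z,0).round(4))
```

```text
[[ 0.5138 -0.1458  0.1643]
 [ 0.5151 -0.1465  0.1664]
 [ 0.516  -0.1471  0.1678]
 [ 0.5165 -0.1475  0.1687]] [ 0.5154 -0.1467  0.1668]
```

Emit:
move_arm:
  dr:
    - [0,0,0]
    - [0,0,0]
    - [0,0,0]
    - [0,0,0]
    - [0,0,0]
    - [0,0,0]
  slide:
    - [0,0,0.4]
    - [0,0,0]
    - [0,0,0]
    - [0,0,0]
    - [0,0,0]
    - [0,0,0]
  fingers: [0.65,0.65,0.65,0.65,0.65,0.65]

```text
time: 13.33
eef_pos: [0.5148, -0.1478, 0.1629]
eef_rot: [1.079, 2.95, -0.0]
force: [-0.1, 0.5, -0.6]
gripper_width: 0.648
grasp_force: 0.0
```

```bash
python3 go.py .5155 -.1475 .165 50
```

```text
pos [ 0.5148 -0.1478  0.1629] yaw 49.84 turn(tool z) -0.16 tilt [ 2.e-04 -1.e-04  1.e+00]
slide in current axes cm [-0.03  0.07 -0.21] in final axes [-0.03  0.07 -0.21]
t 13.33 F [-0.08  0.52 -0.6 ] w 0.648 gf 0.0 q [-0.33  0.06  1.98 -0.    1.1  -1.2 ]
```

Emit:
move_arm:
  dr:
    - [0,0,0]
    - [0,0,0]
    - [0,0,0]
    - [0,0,0]
    - [0,0,0]
    - [0,0,0]
    - [0,0,0]
    - [0,0,0]
  slide:
    - [0,0,-0.2]
    - [0,0,0]
    - [0,0,0]
    - [0,0,0]
    - [0,0,0]
    - [0,0,0]
    - [0,0,0]
    - [0,0,0]
  fingers: [0.65,0.65,0.4,0.2,0.15,0.15,0.15,0.15]
  newtons: 35

```text
time: 14.0
eef_pos: [0.5148, -0.1477, 0.1647]
eef_rot: [-1.079, -2.951, -0.0]
force: [-0.1, -0.4, 1.2]
gripper_width: 0.289
grasp_force: 34.9
```

```bash
python3 go.py .5155 -.1475 .165 50;python3 - <<'E'
from h import *
env.camera("wrist");print(env.get_state()["eef_pos"])
E
```

```text
pos [ 0.5148 -0.1477  0.1647] yaw 49.84 turn(tool z) -0.16 tilt [-1.e-04 -1.e-04  1.e+00]
slide in current axes cm [-0.04  0.06 -0.03] in final axes [-0.04  0.06 -0.03]
t 14.0 F [-0.09 -0.39  1.22] w 0.289 gf 34.9 q [-0.33  0.06  1.98  0.    1.1  -1.2 ]
[ 0.51485073 -0.14768759  0.16465252]
```

Emit:
move_arm:
  dr:
    - [0,0,0]
    - [0,0,0]
    - [0,0,0]
    - [0,0,0]
    - [0,0,0]
    - [0,0,0]
    - [0,0,0]
    - [0,0,0]
  slide:
    - [0,0,-1]
    - [0,0,-2]
    - [0,0,-3]
    - [0,0,-3.5]
    - [0,0,-3.5]
    - [0,0,-3.5]
    - [0,0,-2]
    - [0,0,-1]
  fingers: [0.15,0.15,0.15,0.15,0.15,0.15,0.15,0.15]

```text
time: 14.72
eef_pos: [0.5159, -0.1481, 0.3645]
eef_rot: [1.076, 2.945, 0.0]
force: [-0.6, 0.5, -1.9]
gripper_width: 0.29
grasp_force: 34.9
```

Emit:
move_arm:
  dr:
    - [0,0,-3]
    - [0,0,-6]
    - [0,0,-6.6]
    - [0,0,-6.6]
    - [0,0,-6.6]
    - [0,0,-6.6]
    - [0,0,-6.6]
    - [0,0,-6]
  slide:
    - [0,0,0]
    - [0,0,0]
    - [0,0,0]
    - [0,0,0]
    - [0,0,0]
    - [0,0,0]
    - [0,0,0]
    - [0,0,0]
  fingers: [0.15,0.15,0.15,0.15,0.15,0.15,0.15,0.15]

```text
time: 15.38
eef_pos: [0.514, -0.1475, 0.3581]
eef_rot: [0.224, -3.131, -0.002]
force: [0.7, -0.1, -2.6]
gripper_width: 0.289
grasp_force: 34.9
```

Emit:
move_arm:
  dr:
    - [0,0,-3.5]
    - [0,0,-1.2]
    - [0,0,0]
    - [0,0,0]
  slide:
    - [0,0,0]
    - [0,0,0]
    - [0,0,0]
    - [0,0,0]
  fingers: [0.15,0.15,0.15,0.15]

```text
time: 15.72
eef_pos: [0.5144, -0.1476, 0.3589]
eef_rot: [0.341, -3.122, -0.001]
force: [0.2, 0.0, -2.4]
gripper_width: 0.289
grasp_force: 34.9
```

```bash
python3 go.py .663 .075 .36 102.6
python3 - <<'E'
from h import *
p,P,c=cloud("scene"); cv2.imwrite("pics/s2.png",p[...,::-1])
E
```

```text
pos [ 0.5144 -0.1476  0.3589] yaw 102.46 turn(tool z) -0.14 tilt [-1.3e-03 -8.0e-04  1.0e+00]
slide in current axes cm [-19.31  18.53  -0.12] in final axes [-19.35  18.49  -0.11]
t 15.72 F [ 0.22  0.03 -2.44] w 0.289 gf 34.9 q [-0.33 -0.05  1.73 -0.    1.46 -2.11]
```

View pics/s2.png

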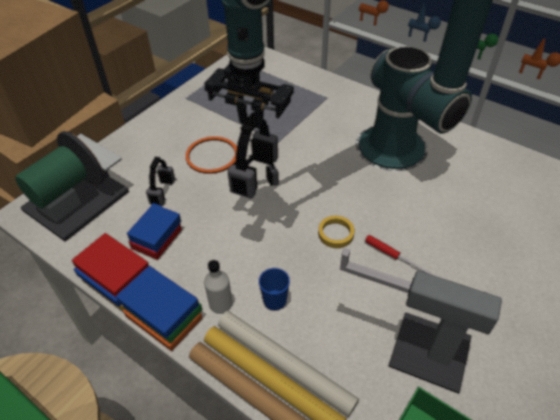

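The scene view shows the muffs held level below the gripper at (250,165). The bar is latched out, with its end at (345,262), and the bystanders have not moved.

Emit:
move_arm:
  dr:
    - [0,0,-0.1]
    - [0,0,0]
    - [0,0,0]
    - [0,0,0]
    - [0,0,0]
    - [0,0,0]
    - [0,0,0]
    - [0,0,0]
  slide:
    - [-0.8,0.8,0]
    - [-2,1.9,0]
    - [-2.8,2.7,0]
    - [-2.9,2.8,0]
    - [-2.9,2.8,0]
    - [-2.9,2.8,0]
    - [-2.6,2.4,0]
    - [-1.6,1.6,0]
  fingers: [0.15,0.15,0.15,0.15,0.15,0.15,0.15,0.15]

```text
time: 16.43
eef_pos: [0.6581, 0.0709, 0.359]
eef_rot: [-0.349, 3.122, 0.003]
force: [-0.9, -0.3, -3.6]
gripper_width: 0.293
grasp_force: 34.9
```

Emit:
move_arm:
  dr:
    - [0,0,0]
    - [0,0,0]
    - [0,0,0]
    - [0,0,0]
  slide:
    - [-0.8,0.7,0]
    - [0,0,0]
    - [0,0,0]
    - [0,0,0]
  fingers: [0.15,0.15,0.15,0.15]

```text
time: 16.77
eef_pos: [0.6621, 0.0739, 0.3597]
eef_rot: [0.344, -3.122, 0.001]
force: [-0.1, -0.4, -2.7]
gripper_width: 0.29
grasp_force: 34.9
```

```bash
python3 go.py .6203 .2652 .36 102.6
```

```text
pos [0.6621 0.0739 0.3597] yaw 102.59 turn(tool z) -0.01 tilt [-8.e-04  7.e-04  1.e+00]
slide in current axes cm [-0.09 19.58 -0.04] in final axes [-0.1  19.58 -0.03]
t 16.77 F [-0.11 -0.41 -2.73] w 0.29 gf 34.9 q [ 0.07  0.2   1.46 -0.    1.48 -1.72]
```

Emit:
move_arm:
  dr:
    - [0,0,0]
    - [0,0,0]
    - [0,0,0]
    - [0,0,0]
    - [0,0,0]
    - [0,0,0]
    - [0,0,0]
    - [0,0,0]
  slide:
    - [-0.1,1,0]
    - [0,2.5,0]
    - [0,3,0]
    - [0,3.5,0]
    - [0,3.5,0]
    - [0,3,0]
    - [0,2,0]
    - [0,1.1,0]
  fingers: [0.15,0.15,0.15,0.15,0.15,0.15,0.15,0.15]

```text
time: 17.43
eef_pos: [0.6194, 0.2684, 0.3603]
eef_rot: [-0.347, 3.122, 0.002]
force: [-0.8, -0.5, -3.6]
gripper_width: 0.29
grasp_force: 34.9
```

Emit:
move_arm:
  dr:
    - [0,0,0]
    - [0,0,0]
    - [0,0,0]
    - [0,0,0]
    - [0,0,0]
    - [0,0,0]
    - [0,0,0]
    - [0,0,0]
  slide:
    - [0,0,0]
    - [0,0,2]
    - [0,0,2.5]
    - [0,0,2.5]
    - [0,0,2.5]
    - [0,0,1.5]
    - [0,0,0]
    - [0,0,0]
  fingers: [0.15,0.15,0.15,0.15,0.15,0.15,0.15,0.15]

```text
time: 18.1
eef_pos: [0.6204, 0.2645, 0.2488]
eef_rot: [0.343, -3.12, 0.002]
force: [0.7, -0.4, -3.0]
gripper_width: 0.292
grasp_force: 34.9
```

```bash
python3 go.py .6203 .2652 .229 102.6
python3 - <<'E'
from h import *
p,P,c=cloud("scene"); cv2.imwrite("pics/s3.png",cv2.resize(p[180:400,300:540,::-1],None,fx=2.5,fy=2.5))
E
```

```text
pos [0.6204 0.2645 0.2488] yaw 102.54 turn(tool z) -0.06 tilt [-0.0025  0.001   1.    ]
slide in current axes cm [-0.01  0.07  1.98] in final axes [-0.    0.07  1.98]
t 18.1 F [ 0.67 -0.38 -3.  ] w 0.292 gf 34.9 q [ 0.37  0.26  1.59 -0.    1.29 -1.42]
```

View pics/s3.png

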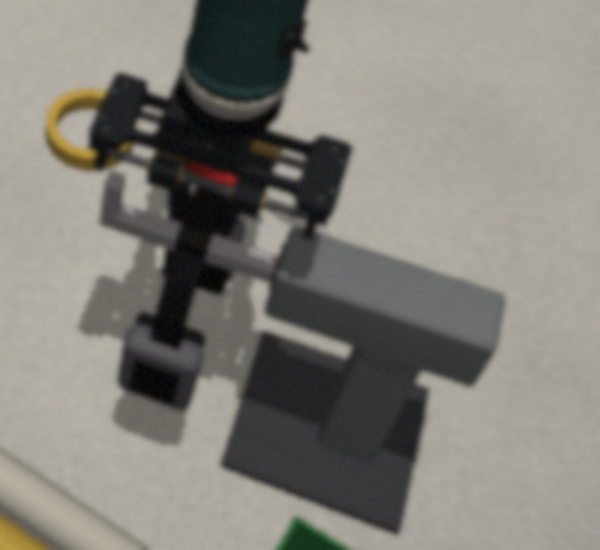

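The crop shows the band across the bar at about (190,240), between the upturned end (115,195) and the hood (285,265), with a cup on each side. I'll lower it until contact.

Emit:
move_arm:
  dr:
    - [0,0,0]
    - [0,0,0]
    - [0,0,0]
    - [0,0,0]
    - [0,0,0]
  slide:
    - [0,0,0.7]
    - [0,0,0.6]
    - [0,0,0.4]
    - [0,0,0]
    - [0,0,0]
  fingers: [0.15,0.15,0.15,0.15,0.15]

```text
time: 18.57
eef_pos: [0.6205, 0.2665, 0.2324]
eef_rot: [0.346, -3.122, 0.0]
force: [-0.4, -0.1, -3.8]
gripper_width: 0.293
grasp_force: 34.9
```

Emit:
move_arm:
  dr:
    - [0,0,0]
    - [0,0,0]
    - [0,0,0]
    - [0,0,0]
  slide:
    - [0,0,0.1]
    - [0,0,0.1]
    - [0,0,0]
    - [0,0,0]
  fingers: [0.15,0.15,0.15,0.15]

```text
time: 18.9
eef_pos: [0.6207, 0.2666, 0.2308]
eef_rot: [-0.346, 3.122, -0.0]
force: [0.5, -0.4, -3.8]
gripper_width: 0.29
grasp_force: 34.9
```

Emit:
move_arm:
  dr:
    - [0,0,0]
    - [0,0,0]
    - [0,0,0]
    - [0,0,0]
  slide:
    - [0,0,0.1]
    - [0,0,0.1]
    - [0,0,0]
    - [0,0,0]
  fingers: [0.15,0.15,0.15,0.15]

```text
time: 19.23
eef_pos: [0.6207, 0.2665, 0.2287]
eef_rot: [0.346, -3.122, 0.0]
force: [-0.4, 0.0, -2.2]
gripper_width: 0.291
grasp_force: 34.9
```

Emit:
move_arm:
  dr:
    - [0,0,0]
    - [0,0,0]
    - [0,0,0]
    - [0,0,0]
    - [0,0,0]
  slide:
    - [0,0,0.1]
    - [0,0,0.1]
    - [0,0,0]
    - [0,0,0]
    - [0,0,0]
  fingers: [0.15,0.15,0.15,0.15,0.15]

```text
time: 19.65
eef_pos: [0.6208, 0.2665, 0.2285]
eef_rot: [-0.346, 3.121, 0.0]
force: [-3.4, -1.7, 5.4]
gripper_width: 0.289
grasp_force: 34.9
```

The band is on the bar: z stalls at 0.2285 and the force rises. I'll relax the push and open the fingers.

Emit:
move_arm:
  dr:
    - [0,0,0]
    - [0,0,0]
    - [0,0,0]
    - [0,0,0]
    - [0,0,0]
    - [0,0,0]
    - [0,0,0]
  slide:
    - [0,0,-0.1]
    - [0,0,0]
    - [0,0,0]
    - [0,0,0]
    - [0,0,0]
    - [0,0,0]
    - [0,0,0]
  fingers: [0.15,0.15,0.33,0.38,0.45,0.55,0.55]

```text
time: 20.23
eef_pos: [0.6207, 0.2665, 0.2274]
eef_rot: [0.346, -3.122, 0.0]
force: [1.2, -0.2, -0.0]
gripper_width: 0.545
grasp_force: 0.0
```

Emit:
move_arm:
  dr:
    - [0,0,0]
    - [0,0,0]
    - [0,0,0]
    - [0,0,0]
    - [0,0,0]
    - [0,0,0]
    - [0,0,0]
    - [0,0,0]
  slide:
    - [0,0,-0.5]
    - [0,0,-1]
    - [0,0,-2]
    - [0,0,-3]
    - [0,0,-3]
    - [0,0,-3]
    - [0,0,-2]
    - [0,0,0]
  fingers: [0.55,0.55,0.55,0.55,0.55,0.55,0.55,0.55]

```text
time: 20.9
eef_pos: [0.6228, 0.2673, 0.3811]
eef_rot: [-0.345, 3.111, 0.005]
force: [-0.0, 0.1, -0.2]
gripper_width: 0.549
grasp_force: 0.0
```

Emit:
move_arm:
  dr:
    - [0,0,0]
    - [0,0,0]
    - [0,0,0]
    - [0,0,0]
    - [0,0,0]
    - [0,0,0]
  slide:
    - [0,-2,0]
    - [0,-3,0]
    - [0,-3,0]
    - [0,-3,0]
    - [0,-2,0]
    - [0,0,0]
  fingers: [0.55,0.55,0.55,0.55,0.55,0.55]

```text
time: 21.4
eef_pos: [0.6497, 0.1356, 0.3719]
eef_rot: [0.34, -3.122, 0.003]
force: [0.1, 0.4, 0.4]
gripper_width: 0.55
grasp_force: 0.0
```

```bash
python3 go.py .6203 .2652 .229 102.6
python3 - <<'E'
from h import *
p,P,c=cloud("scene"); np.savez("s4",p=p,P=P); cv2.imwrite("pics/s4.png",cv2.resize(p[180:400,300:540,::-1],None,fx=2.5,fy=2.5))
S=P[180:400,300:540].reshape(-1,3); S=S[~np.isnan(S).any(1)]
S=S[(S[:,2]>.229)&(S[:,2]<.246)&(np.hypot(S[:,0]-.62,S[:,1]-.266)<.045)]
r=cv2.minAreaRect((S[:,:2]*1000).astype(np.float32)); print(len(S),S.mean(0).round(4),np.round(r[0],1),np.round(r[1],1),round(r[2],2))
E
```

```text
pos [0.6497 0.1356 0.3719] yaw 102.43 turn(tool z) -0.17 tilt [-0.0012  0.0019  1.    ]
slide in current axes cm [ 0.06 13.31 14.26] in final axes [ 0.04 13.29 14.29]
t 21.4 F [0.13 0.37 0.44] w 0.55 gf 0.0 q [ 0.17  0.19  1.45 -0.    1.5  -1.62]
363 [0.6255 0.2656 0.2386] [623.5 265.8] [62.5 61.9] 57.22
```

View pics/s4.png

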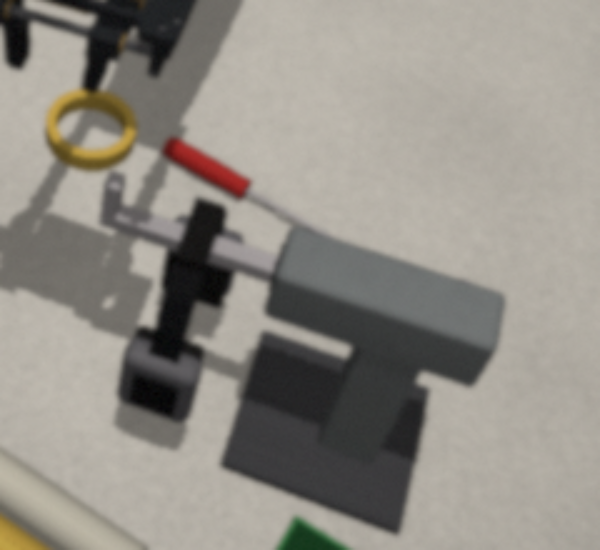

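The crop shows the muffs hanging square on the latched bar at about (195,235), one cup on each side. The gripper is clear and the bystanders are untouched, so I'm handing in.

```bash
python3 -c "
from station import env; print(env.finish_job())"
```

```text
the job is handed in; nothing more can be done
None
```

The bar was pulled out about 97 mm, pushed down the full 10 mm into its notch and stayed out. The ear defenders hang square on it with one cup on each side, the gripper is clear, and the job was handed in at about 21 s.

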